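# Tidy the desk corner: stack the trays and set out cup, vase and tin

### The job

Tidy the desk: first stack the loose tray squarely on the fixed base tray so that its four feet drop inside the base tray's corners and it sits down level, either way round, and after that stand the brass tin upright in the larger compartment of the stacked tray. Stand the white pen cup upright on the desk off the left end of the tray stack (left as the robot looks out over the desk), on the line of the trays' length, with a gap of about 2 cm, and stand the dark vase in the middle of the wooden stand, midway between its two end blocks. Do not knock the cup or the vase over, and leave the mouse and the roll of tape where they are.

Things in the scene. Friction and masses are not known exactly. Their poses are not given: they have to be found in the camera images.
- base_tray: Fixed empty white desk tray, no divider: 64 mm along x, 140 mm along y, 36 mm high, walls and floor 4 mm. Origin: centre of the underside, on the desk (z = 0), z up. Its y axis runs along its length and points to the robot's left (world +y, turned by at most 0.3 rad). Stacked, the loose tray rests on its rim, outlines flush, with its origin 30 mm above this one.
- stand: Fixed low wooden stand: a board 70 mm along x, 190 mm along y, 10 mm thick, with an upright block at each y end (20 mm along y, 70 along x, top 60 mm above the desk; 150 mm clear between them). Origin: centre of the underside, on the desk; the middle of the board's top is 10 mm above it. z up. Turned by at most 0.3 rad.
- tray: Loose white tray, outline 64 x 140 mm (x, y), 42 mm high: 36 mm tray (walls, floor 4 mm) on four tapered corner feet 6 mm high that fit inside the base tray with 1.5 mm play. Origin: centre, at the foot tips; z up. Inner floor at z = 10 mm. A cross wall 26 mm high at y = 22 to 26 mm divides it: larger compartment y = -66 to 22, smaller y = 26 to 66. Grip over the 64 mm width. 180 g.
- cup: Loose white pen cup, empty, round and straight, outer diameter 62 mm, 90 mm high, wall 4 mm, open on top, no handle, about 200 g. Origin: centre of the underside. z up.
- vase: Loose dark vase, about 220 g: belly up to 54 mm diameter between 14 and 32 mm height, narrowing to a straight neck of 22 mm diameter from 52 mm height to the top at 95 mm. Foot 44 mm diameter. Origin: centre of the underside. z up.
- tin: Loose brass tin (closed cylinder), diameter 36 mm, 64 mm high, about 100 g. Origin: centre of the underside. z up.
- tape: Bystander: a roll of brown paper tape lying flat, 64 mm diameter, 20 mm high, beyond the work. Origin: centre of the underside. Leave alone.
- mouse: Bystander: white computer mouse, 105 x 60 x 31 mm, beyond the work. Origin: centre of the underside. Leave alone.
Mind the look-alikes: they are no part of the job. What is shaped like the tray but purple is not meant.

How it is judged:
By the outcome, as a careful person would: the job done as asked, in the order asked, and still so for the second after the job is handed in, with the robot touching nothing.
It also fails if it takes over 104 s, if anything falls off the work surface, if the arm or the gripper's body presses on something with over 40 N, if the wrist force passes 120 N, or if a joint passes its speed limit or range.

### The arm

A 6-joint arm with a two-finger parallel gripper is mounted at the origin on the work surface. World frame = base frame: x ahead of the robot, y to its left, z up, the work surface at z = 0. Lengths are in mm, angles in degrees, forces in N, time in s.
With the tool pointing down it reaches from about 350 to 850 mm from the base axis. Payload 8.1 kg.
Tool frame: the origin (TCP) lies midway between the tips of the shut fingers; the grasp point (between the pads) lies 19 mm behind it; z points along the fingers, y is the line along which they close (so a half turn about z gives the same grasp; the last joint's range is limited). The gripper opens to 85 mm and grips with 20 to 120 N. Pads are 22 mm wide; open, the fingers measure 114 mm over their backs; the gripper's body (76 mm by 85 mm) begins 54 mm behind the grasp point. The pads swing forward as they close: fully open they stand 13 mm farther back than shut.
Start: joints at [-73.132, 7.471, 85.268, -0, 87.261, -4.893], TCP at [222.461, -557.24, 231.292] pointing down, gripper open.
Joint ranges: [-169.43, 169.43], [-51.17, 129.36], [1.28, 143.12], [-76.62, 256.62], [0, 156.53], [-152.29, 152.29]. Speed limits (degrees/s): [136.94, 136.94, 159.86, 180, 180, 180].

### API

Orientations are given as [roll, pitch, yaw] about the fixed x, y, z axes, in that order (R = Rz(yaw) Ry(pitch) Rx(roll)).
In Python, from bench import r gives the robot as it stands.
- The arm moves only by the tool apply_moves, never from a script. Its argument "steps" is a list of rows, each a list of 7 numbers: the opening, from -1 (shut) to 1 (fully open), then the shift along the tool's x, y, z in mm, then the turn, a rotation vector about the tool's x, y, z in units of 5 degrees (1.0 is 5 degrees). A call has exactly 8 rows; each row shifts and turns the commanded pose from where the row before left it, along the tool's axes as they then stand; what a row does not reach is not made up. A row lasts 1/10 s, in which the tool goes at most 50 mm and 8.59 degrees, less where a joint would pass 70% of its speed; a pose out of reach is approached as far as the arm can. A call is refused whole if a number of a shift passes 50 or a number of a turn 1, either way. A call with a gripper value outside its range is refused whole. The fingers move at their own pace and stop on an object; "squeeze" is the grip in N (left out, the last holds). Time passes only in rows, so rows that do not move let the fingers close, or fill a call up. It gives the time, the measured TCP pose, the force, the opening and the grip force at its end, in the units of the state.
- r.sense(): the state, without advancing time (a new reading comes with each control period).
- r.snapshot(name): name is "side" or "top"; returns a dict with "color" (400x640x3 uint8, blue, green, red), "depth" (400x640 float32, mm along the optical axis (not along the pixel's ray), 0 where there is no reading), "mtx" (3x3 intrinsics, pixels), "dist" ([k1, k2, p1, p2, k3] as OpenCV has them; the pictures are not rectified), "T" (4x4, takes a point from camera to world coordinates). Camera axes: x right, y down, z forward; pixel columns grow to the right and rows downward; lengths in mm; the calibration is good to about 2 mm. A picture is of the moment at which its call begins.
- r.hand_in(): hands the job in; it is judged then, once.
The state is a dict: "time": time; "joint_pos": joint angles; "qd": joint speeds; "joint_efforts": joint torques, N m; "tool_pos": TCP position; "tcp_rot": TCP orientation; "ft_force": force on the tool from outside, world axes, zero at the start; "wrist_torque": the same for the moment, N m; "finger_gap": finger opening in mm; "grip_force": force on a finger pad.
Only numpy, scipy, OpenCV 4.12 (cv2) and the standard library are available. Lean on these libraries where they do the work, as an engineer would, in place of code of your own. Each camera call takes 0.05 s, during which the arm holds its last target. There are 200 camera calls.

## Working session

There is one attempt and no reset: what is moved stays moved. The work goes in short steps, Python scripts to look and compute and a tool call to move; the robot and the scene stay as the last step left them, time stands still between calls to the robot, and variables do not carry over. Pictures are saved under pics/ and viewed, at most 14 in all, crops included, and the job is handed in when it is done.

Besides the shell and the picture viewer there is one more tool, called by a JSON object that holds its "fn" and its "kwargs", one argument or row to a line. apply_moves: Moves the arm, as the interface text tells. Its arguments: {"type":"object","properties":{"steps":{"type":"array"},"squeeze":{"type":"number"}},"required":["steps"]}

```bash
ls; mkdir -p pics
python3 - <<'E'
from bench import r
import cv2,numpy as np
for n in("top","side"):
    s=r.snapshot(n); cv2.imwrite(f"pics/{n}0.png",s["color"]); np.savez(f"{n}0.npz",**s); print(n,s["mtx"].round(1).tolist(),s["dist"],s["T"].round(3).tolist())
print(r.sense())
E
```

```text
pics
top [[368.6, 0.0, 324.5], [0.0, 368.6, 201.9], [0.0, 0.0, 1.0]] [-0.05608605  0.          0.          0.          0.        ] [[0.114, -0.97, 0.217, 403.045], [-0.994, -0.109, 0.031, 11.533], [-0.006, -0.219, -0.976, 963.438], [0.0, 0.0, 0.0, 1.0]]
side [[503.5, 0.0, 317.5], [0.0, 503.5, 199.1], [0.0, 0.0, 1.0]] [-0.05159789  0.          0.          0.          0.        ] [[-0.688, -0.352, 0.635, -219.29], [-0.726, 0.356, -0.588, 802.162], [-0.019, -0.866, -0.501, 674.032], [0.0, 0.0, 0.0, 1.0]]
{'time': 0.1, 'joint_pos': array([-7.31311715e+01,  7.51199501e+00,  8.53254000e+01,  3.80620513e-03,
        8.72598483e+01, -4.89290300e+00]), 'qd': array([ 0.01815881, -0.04114788, -0.16940703, -0.08873096, -0.00602498,
        0.05794125]), 'joint_efforts': array([ 1.72886434e-03, -5.70952106e+01, -5.01942086e+01, -8.32558180e-05,
        8.09845078e-03, -1.33733042e-05]), 'tool_pos': array([ 222.34759309, -556.74145164,  230.31403856]), 'tcp_rot': array([-1.79903435e+02, -1.20819049e-02,  2.17615361e+01]), 'ft_force': array([ 0.01685241,  1.54566004, -0.46288633]), 'wrist_torque': array([-0.02725607,  0.00621379,  0.04456658]), 'grip_force': 0.0, 'finger_gap': 85.46880283005082}
```

View pics/top0.png

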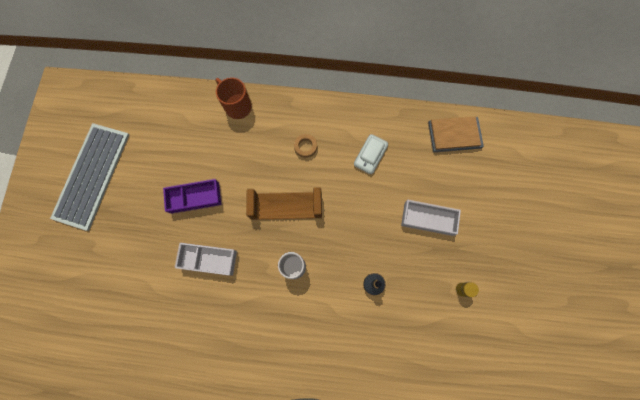

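View pics/side0.png

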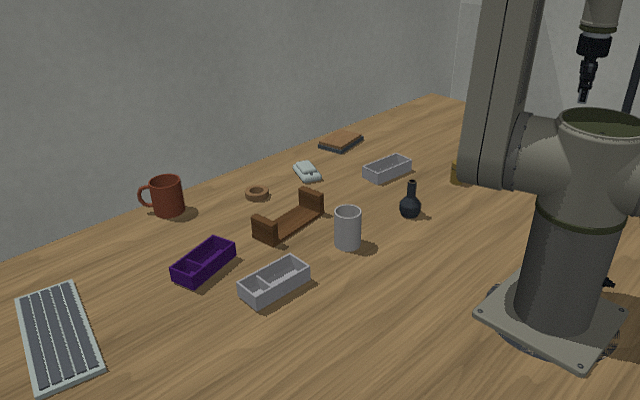

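Candidates in the top view:
- **Tray:** the white tray with a divider at (206,261) is the loose tray. The purple one at (192,196) is a decoy. The white one without a divider at (431,219) is the base.
- **Cup:** the white one at (291,266), not the red mug at (234,98).
- **Others:** vase (374,285), tin (467,290, upright), stand (285,205), tape (306,147), mouse (371,155). The keyboard and book aren't part of the job.

The side view agrees: loose tray (273,282), base (387,168), cup (347,228), vase (410,200).

```bash
cat > h.py <<'E'
import cv2,numpy as np
def rays(s,px):
    p=cv2.undistortPoints(np.float32(px).reshape(-1,1,2),s["mtx"],s["dist"]).reshape(-1,2)
    return np.c_[p,np.ones(len(p))]
def cast(s,px,z):
    d=rays(s,px)@s["T"][:3,:3].T; o=s["T"][:3,3]
    return o+d*((z-o[2])/d[:,2])[:,None]
def cloud(s,box=None):
    h,w=s["depth"].shape; u,v=np.meshgrid(np.arange(w),np.arange(h)); 
    px=np.c_[u.ravel(),v.ravel()]
    P=rays(s,px)*s["depth"].reshape(-1,1)
    P=P@s["T"][:3,:3].T+s["T"][:3,3]; P[s["depth"].ravel()==0]=np.nan
    return P.reshape(h,w,3)
def rect(xy):
    # centre, sides, angle of the long side from +y (deg, ccw)
    c,(a,b),t=cv2.minAreaRect(np.float32(xy)); bx=cv2.boxPoints((c,(a,b),t))
    e=[bx[1]-bx[0],bx[2]-bx[1]]; l=max(e,key=np.linalg.norm)
    if l[1]<0:l=-l
    return np.round(c,1),np.round([a,b],1),round(float(np.degrees(np.arctan2(-l[0],l[1]))),2)
E
cat > m.py <<'E'
import numpy as np,cv2
from h import *
W={"tray":((170,235,245,282),42),"base":((396,195,468,243),36),"stand":((240,180,330,228),60),"cup":((272,247,312,285),90),"vase":((358,268,392,305),95),"tin":((450,275,486,305),64),"tape":((290,133,322,162),20),"mouse":((350,130,392,178),31)}
for n in("top","side"):
    s=dict(np.load(f"{n}0.npz")); P=cloud(s)
    print(n,"desk z",np.nanmedian(P[...,2]))
    if n=="top":
        T=P; lim={}
    for k,((x0,y0,x1,y1),h) in W.items():
        if n=="top":
            Q=P[y0:y1,x0:x1].reshape(-1,3); q=Q[Q[:,2]>8]; lim[k]=np.median(q[:,:2],0)
        Q=P.reshape(-1,3); Q=Q[np.hypot(*(Q[:,:2]-lim[k]).T)<{"tray":85,"base":85,"stand":110,"cup":40,"vase":35,"tin":27}.get(k,60)]
        t=Q[(Q[:,2]>h-6)&(Q[:,2]<h+6)]; a=Q[Q[:,2]>8]
        print(k,len(t),"zmed",np.median(t[:,2]).round(1) if len(t) else None,"top",rect(t[:,:2]) if len(t)>3 else None,"all",rect(a[:,:2]) if len(a)>3 else None)
E
python3 m.py
python3 - <<'E'
import cv2,numpy as np
i=cv2.imread("pics/top0.png")
a=[cv2.resize(i[y:y+80,x:x+80],(380,290) if 0 else (290,290),interpolation=cv2.INTER_CUBIC) for x,y in((166,221),(391,179),(251,226),(427,250))]
cv2.imwrite("pics/crop1.png",np.vstack([np.hstack(a[:2]),np.hstack(a[2:])]))
E
```

```text
top desk z -0.9381566902312102
tray 298 zmed 41.2 top (array([430.7, 324.3]), array([144. ,  64.8]), -0.34) all (array([430.7, 324.3]), array([144. ,  64.8]), -0.34)
base 309 zmed 35.3 top (array([ 603.8, -237.2]), array([140.5,  65.7]), -5.05) all (array([ 603.7, -237.1]), array([140.7,  65.9]), -5.33)
stand 428 zmed 59.6 top (array([596.7, 144.5]), array([ 70.7, 190.4]), 8.03) all (array([596.3, 144.5]), array([ 70.8, 190.6]), 7.77)
cup 143 zmed 89.5 top (array([439.3, 101.8]), array([58.3, 59.2]), 6.6) all (array([438.4, 101.3]), array([60.2, 60.2]), -84.89)
vase 42 zmed 94.8 top (array([ 418. , -105.2]), array([15.2, 16.9]), 37.2) all (array([ 418.8, -104.9]), array([51.1, 53.7]), 6.33)
tin 181 zmed 63.5 top (array([ 429.3, -332.5]), array([33.6, 33.6]), 42.67) all (array([ 429.4, -332.1]), array([34.2, 34.2]), -46.94)
tape 254 zmed 19.4 top (array([767.1, 112.8]), array([60.1, 60.3]), 7.59) all (array([767. , 112.8]), array([60.3, 60.3]), -82.41)
mouse 375 zmed 30.0 top (array([767.1, -70.3]), array([42.9, 68.9]), 67.56) all (array([763.3, -68.2]), array([ 60.4, 101.6]), 66.54)

[... 400 characters left out ...]
3, 145.9]), array([ 74.2, 193.3]), 7.44)
cup 139 zmed 86.8 top (array([436.3, 104.5]), array([60.1, 62.1]), 61.47) all (array([437.1, 103.7]), array([60.8, 65.3]), 40.89)
vase 29 zmed 92.9 top (array([ 415.4, -101.5]), array([15.2, 18.6]), 73.51) all (array([412.5, -93.2]), array([53.1, 38.5]), -64.33)
tin 21 zmed 62.4 top (array([ 437.9, -321.9]), array([ 8.3, 27.9]), 33.65) all (array([ 433.3, -319.5]), array([16.4, 33.6]), 55.25)
tape 163 zmed 17.4 top (array([766. , 114.7]), array([60. , 64.6]), 54.88) all (array([765.5, 114.3]), array([62.6, 64.9]), 54.88)
mouse 150 zmed 28.0 top (array([766.3, -67.6]), array([41. , 70.3]), 66.6) all (array([761.6, -61.1]), array([ 55.4, 104. ]), 72.86)
```

View pics/crop1.png

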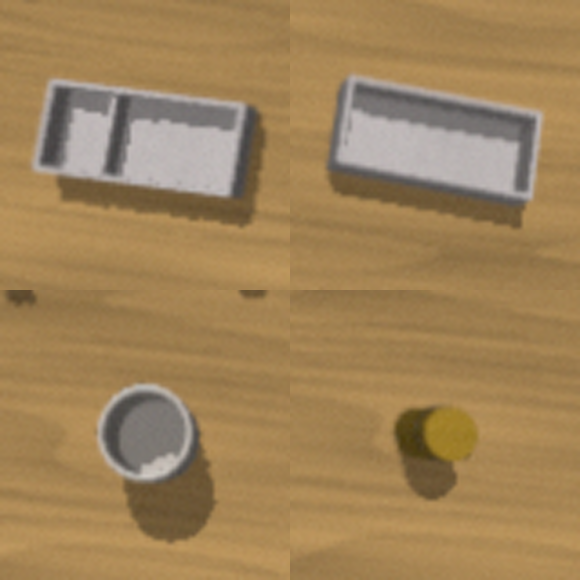

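The crop confirms it: the tray at top left has a divider and is loose, the one at top right is empty and is the base, and the white cup and brass tin both stand upright. Next I'll refine the tray and base poses with line fits on the rim.

```bash
cat >> h.py <<'E'
def rim(s,win,zr,tol=6,L=140.,Wd=64.):
    # rim mask from depth, outer outline cast on the rim plane, a line per side; centre, sizes, angle
    x0,y0,x1,y1=win; P=cloud(s); m=np.zeros(P.shape[:2],np.uint8)
    m[y0:y1,x0:x1]=(np.abs(P[y0:y1,x0:x1,2]-zr)<tol)*255
    m=cv2.morphologyEx(m,cv2.MORPH_CLOSE,np.ones((3,3)))
    c=max(cv2.findContours(m,cv2.RETR_EXTERNAL,cv2.CHAIN_APPROX_NONE)[0],key=cv2.contourArea).reshape(-1,2)
    q=cast(s,c,zr)[:,:2]; ctr,_,ang=rect(q); a=np.radians(ang); ctr=np.array(ctr,float)
    for _ in range(3):
        ex=np.array([np.cos(a),np.sin(a)]); ey=np.array([-np.sin(a),np.cos(a)])
        l=(q-ctr)@np.c_[ex,ey]; res={}
        for n,i,sg,h,o in(("x+",0,1,Wd/2,L/2),("x-",0,-1,Wd/2,L/2),("y+",1,1,L/2,Wd/2),("y-",1,-1,L/2,Wd/2)):
            k=l[(np.abs(l[:,i]*sg-h)<5)&(np.abs(l[:,1-i])<o-8)]
            res[n]=np.polyfit(k[:,1-i],k[:,i],1)
        sl=(-(res["x+"][0]+res["x-"][0])/2*L+ (res["y+"][0]+res["y-"][0])/2*Wd)/(L+Wd)
        d=np.array([(res["x+"][1]+res["x-"][1])/2,(res["y+"][1]+res["y-"][1])/2])
        ctr=ctr+ex*d[0]+ey*d[1]; a+=sl
    return ctr.round(1),round(res["x+"][1]-res["x-"][1],1),round(res["y+"][1]-res["y-"][1],1),round(np.degrees(a),2)
E
python3 - <<'E'
from h import *
s=dict(np.load("top0.npz"))
print(rim(s,(170,235,245,282),42)); print(rim(s,(396,195,468,243),36))
s=dict(np.load("side0.npz"))
print(rim(s,(225,245,320,320),42,9)); print(rim(s,(350,145,425,195),36,9))
E
```

```text
(array([430.7, 323.3]), np.float64(62.4), np.float64(138.1), np.float64(0.27))
(array([ 603.1, -236.6]), np.float64(62.9), np.float64(137.8), np.float64(-5.26))
(array([426.3, 329.1]), np.float64(68.5), np.float64(141.2), np.float64(-1.49))
(array([ 595.2, -228.4]), np.float64(69.3), np.float64(144.2), np.float64(-4.91))
```

{"fn": "apply_moves", "kwargs": {
  "steps": [
    [1, 10, 0, 0, 0, 0, -1],
    [1, 10, 0, 0, 0, 0, -1],
    [1, 10, 0, 0, 0, 0, -1],
    [1, 10, 0, 0, 0, 0, -1],
    [1, 10, 0, 0, 0, 0, -1],
    [1, 10, 0, 0, 0, 0, -1],
    [1, 10, 0, 0, 0, 0, -1],
    [1, 10, 0, 0, 0, 0, -1]
  ]
}}

```text
time: 0.9
tool_pos: [283.3, -507.0, 230.6]
tcp_rot: [-180.0, -0.0, 62.0]
ft_force: [-0.1, 0.4, 0.0]
finger_gap: 85.7
grip_force: 0.0
```

{"fn": "apply_moves", "kwargs": {
  "steps": [
    [1, 40, 0, 0, 0, 0, -1],
    [1, 40, 0, 0, 0, 0, -1],
    [1, 40, 0, 0, 0, 0, -1],
    [1, 40, 0, 0, 0, 0, -1],
    [1, 40, 0, 0, 0, 0, -1],
    [1, 40, 0, 0, 0, 0, -0.65],
    [1, 45, 0, 0, 0, 0, 0],
    [1, 45, 0, 0, 0, 0, 0]
  ]
}}

```text
time: 1.7
tool_pos: [347.1, -187.5, 230.8]
tcp_rot: [-180.0, -0.0, 90.0]
ft_force: [1.0, 0.4, 0.2]
finger_gap: 85.5
grip_force: 0.0
```

{"fn": "apply_moves", "kwargs": {
  "steps": [
    [1, 46, 14, 0, 0, 0, 0],
    [1, 46, 14, 0, 0, 0, 0],
    [1, 46, 14, 0, 0, 0, 0],
    [1, 46, 14, 0, 0, 0, 0],
    [1, 46, 14, 0, 0, 0, 0],
    [1, 46, 14, 0, 0, 0, 0],
    [1, 46, 0, 0, 0, 0, 0],
    [1, 46, 0, 0, 0, 0, 0]
  ]
}}

```text
time: 2.5
tool_pos: [431.1, 180.8, 230.9]
tcp_rot: [-180.0, 0.0, 90.0]
ft_force: [1.3, -0.0, 0.0]
finger_gap: 84.9
grip_force: 0.0
```

{"fn": "apply_moves", "kwargs": {
  "steps": [
    [1, 46, 0, 0, 0, 0, 0],
    [1, 46, 0, 0, 0, 0, 0],
    [1, 40, 0, 0, 0, 0, 0],
    [1, 10, 0, 20, 0, 0, 0],
    [1, 0, 0, 40, 0, 0, 0],
    [1, 0, 0, 40, 0, 0, 0],
    [1, 0, 0, 20, 0, 0, 0],
    [1, 0, 0, 0, 0, 0, 0]
  ]
}}

```text
time: 3.3
tool_pos: [428.4, 319.1, 106.7]
tcp_rot: [-179.6, 0.2, 90.0]
ft_force: [-0.4, -0.2, -0.3]
finger_gap: 85.3
grip_force: 0.0
```

{"fn": "apply_moves", "kwargs": {
  "steps": [
    [1, 0, 0, 30, 0, 0, 0],
    [1, 0, 0, 30, 0, 0, 0],
    [1, 0, 0, 20, 0, 0, 0],
    [1, 0, 0, 10, 0, 0, 0],
    [1, 0, 0, 8, 0, 0, 0],
    [1, 0, 0, 5, 0, 0, 0],
    [1, 0, 0, 0, 0, 0, 0],
    [1, 0, 0, 0, 0, 0, 0]
  ]
}}

```text
time: 4.1
tool_pos: [432.1, 321.3, 9.3]
tcp_rot: [179.9, -0.0, 90.0]
ft_force: [-0.1, 0.1, 0.5]
finger_gap: 85.3
grip_force: 0.0
```

Run:
```python
from bench import r
import cv2,numpy as np
from h import *
a=r.snapshot("top");b=r.snapshot("side")
np.savez("top1.npz",**a);np.savez("side1.npz",**b)
z=lambda i,x,y,w,h,k:cv2.resize(i[y:y+h,x:x+w],None,fx=k,fy=k,interpolation=cv2.INTER_CUBIC)
cv2.imwrite("pics/g1.png",np.hstack([z(a["color"],150,200,130,130,3),z(b["color"],205,205,130,130,3)]))
print(r.sense()["tool_pos"])
```

```text
[432.08401886 321.22915389   9.24503193]
```

View pics/g1.png

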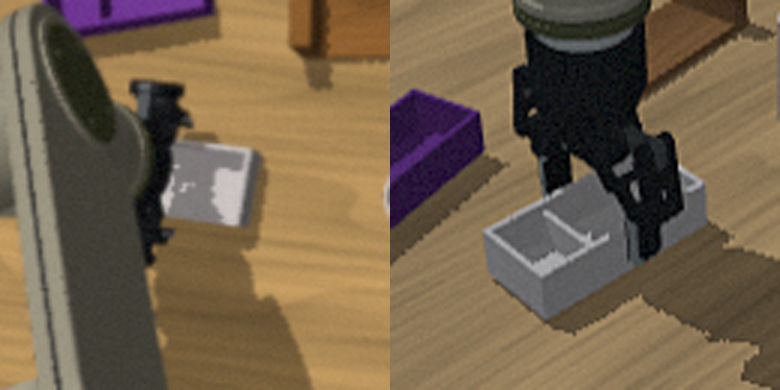

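The left half shows the top view with the fingers straddling the tray at crop (150,180). The right half shows the side view with the pads outside both long walls. I'll lower 7 mm more and close.

{"fn": "apply_moves", "kwargs": {
  "steps": [
    [1, 0, 0, 4, 0, 0, 0],
    [1, 0, 0, 3, 0, 0, 0],
    [1, 0, 0, 0, 0, 0, 0],
    [-1, 0, 0, 0, 0, 0, 0],
    [-1, 0, 0, 0, 0, 0, 0],
    [-1, 0, 0, 0, 0, 0, 0],
    [-1, 0, 0, 0, 0, 0, 0],
    [-1, 0, 0, 0, 0, 0, 0]
  ],
  "squeeze": 40
}}

```text
time: 5.0
tool_pos: [431.7, 320.9, 1.5]
tcp_rot: [180.0, -0.0, 90.0]
ft_force: [1.2, -0.5, 1.0]
finger_gap: 63.7
grip_force: 44.4
```

{"fn": "apply_moves", "kwargs": {
  "steps": [
    [-1, 0, 0, 0, 0, 0, 0],
    [-1, 0, 0, 0, 0, 0, 0],
    [-1, 0, 0, -10, 0, 0, 0],
    [-1, 0, 0, -20, 0, 0, 0],
    [-1, 0, 0, -30, 0, 0, 0],
    [-1, 0, 0, -40, 0, 0, 0],
    [-1, 0, 0, -40, 0, 0, 0],
    [-1, 0, 0, -40, 0, 0, 0]
  ]
}}

```text
time: 5.8
tool_pos: [430.7, 320.5, 182.9]
tcp_rot: [-179.9, 0.0, 90.0]
ft_force: [1.2, -0.1, -1.7]
finger_gap: 63.6
grip_force: 44.6
```

{"fn": "apply_moves", "kwargs": {
  "steps": [
    [-1, -25, 7, 0, 0, 0, 0],
    [-1, -45, 14, 0, 0, 0, 0],
    [-1, -45, 14, 0, 0, 0, 0],
    [-1, -45, 14, 0, 0, 0, 0],
    [-1, -45, 14, 0, 0, 0, 0],
    [-1, -45, 14, 0, 0, 0, 0],
    [-1, -45, 14, 0, 0, 0, 0],
    [-1, -45, 14, 0, 0, 0, 0]
  ]
}}

```text
time: 6.6
tool_pos: [536.3, -21.0, 181.6]
tcp_rot: [-180.0, -0.0, 90.0]
ft_force: [1.0, 0.2, -2.0]
finger_gap: 63.1
grip_force: 44.6
```

{"fn": "apply_moves", "kwargs": {
  "steps": [
    [-1, -45, 14, 0, 0, 0, 0],
    [-1, -45, 14, 0, 0, 0, 0],
    [-1, -45, 14, 0, 0, 0, 0],
    [-1, -45, 14, 0, 0, 0, 0],
    [-1, -30, 10, 0, 0, 0, 0],
    [-1, -10, 0, 0, 0, 0, 0.5],
    [-1, 0, 0, 0, 0, 0, 0.5],
    [-1, 0, 0, 0, 0, 0, 0]
  ]
}}

```text
time: 7.4
tool_pos: [601.9, -238.7, 181.0]
tcp_rot: [-179.9, -0.1, 84.9]
ft_force: [-0.3, -0.2, -1.5]
finger_gap: 63.6
grip_force: 44.8
```

Run:
```python
from bench import r
import cv2,numpy as np
from h import *
s=r.sense();print(s["tool_pos"],s["tcp_rot"],s["ft_force"])
a=r.snapshot("top");b=r.snapshot("side")
np.savez("top2.npz",**a);np.savez("side2.npz",**b)
z=lambda i,x,y,w,h,k:cv2.resize(i[y:y+h,x:x+w],None,fx=k,fy=k,interpolation=cv2.INTER_CUBIC)
cv2.imwrite("pics/g2.png",np.hstack([z(a["color"],370,140,130,140,3),z(b["color"],320,70,130,140,3)]))
```

```text
[ 601.948663   -238.72584608  181.03742922] [-1.79929704e+02 -5.05963036e-02  8.48873759e+01] [-0.32586819 -0.21355098 -1.48252824]
```

View pics/g2.png

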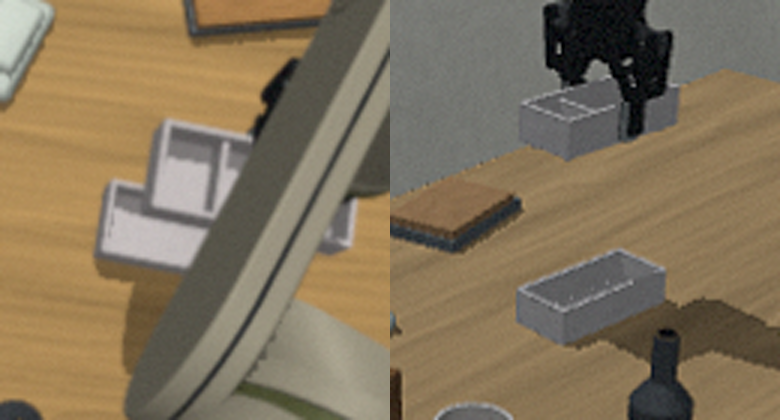

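In the left half (top view), the held tray has its divider at crop (215,175), so the larger compartment faces −y. The base is below it with its left end at crop (105,225). In the right half the tray looks level in the grip. I'll lower it closer, then compare the left ends and long edges.

{"fn": "apply_moves", "kwargs": {
  "steps": [
    [-1, 0, 0, 20, 0, 0, 0],
    [-1, 0, 0, 30, 0, 0, 0],
    [-1, 0, 0, 30, 0, 0, 0],
    [-1, 0, 0, 20, 0, 0, 0],
    [-1, 0, 0, 10, 0, 0, 0],
    [-1, 0, 0, 5, 0, 0, 0],
    [-1, 0, 0, 0, 0, 0, 0],
    [-1, 0, 0, 0, 0, 0, 0]
  ]
}}

```text
time: 8.3
tool_pos: [603.5, -239.4, 67.9]
tcp_rot: [179.9, 0.0, 85.0]
ft_force: [0.3, -0.1, -1.5]
finger_gap: 63.5
grip_force: 44.8
```

```bash
cat > e.py <<'E'
from bench import r
import cv2,numpy as np,sys
from h import *
s=r.sense();tp=s["tool_pos"];print(tp,s["tcp_rot"],s["ft_force"])
a=r.snapshot("top");b=r.snapshot("side")
n=sys.argv[1]
np.savez(f"top{n}.npz",**a);np.savez(f"side{n}.npz",**b)
zr=tp[2]+40.5
th=np.radians(-5.2);ex=np.array([np.cos(th),np.sin(th)]);ey=np.array([-ex[1],ex[0]])
for nm,v in(("top",a),("side",b)):
    P=cloud(v)
    for lab,z,c in(("tray",zr,tp[:2]),("base",36,np.array([603.1,-236.6]))):
        # edge pixels of the rim band, cast on its plane, in the tray frame about the base centre
        m=((np.abs(P[...,2]-z)<7)&(np.hypot(P[...,0]-c[0],P[...,1]-c[1])<95)).astype(np.uint8)*255
        g=cv2.cvtColor(v["color"],cv2.COLOR_BGR2HSV); m[(g[...,1]>90)|(g[...,2]<70)]=0
        ys,xs=np.nonzero(m); 
        if len(xs)<20: print(nm,lab,"few");continue
        q=(cast(v,np.c_[xs,ys],z)[:,:2]-np.array([603.1,-236.6]))@np.c_[ex,ey]
        o=[]
        # outer envelope: per slice along y, extreme x; per slice along x, extreme y
        for i,sg,lo,hi in((0,1,-60,60),(0,-1,-60,60),(1,1,-24,24),(1,-1,-24,24)):
            E=[]
            for t in np.arange(lo,hi,4):
                k=q[np.abs(q[:,1-i]-t)<2]
                if len(k): E.append((t,sg*np.max(sg*k[:,i])))
            E=np.array(E); 
            if len(E)<5:o.append(None);continue
            E=E[np.abs(E[:,1]-sg*(32,70)[i])<9]
            if len(E)<4:o.append(None);continue
            p=np.polyfit(E[:,0],E[:,1],1);p=np.polyfit(*E[np.abs(np.polyval(p,E[:,0])-E[:,1])<2].T,1)
            o.append((round(p[1],1),round(np.degrees(p[0]),1),len(E)))
        print(nm,lab,"x+ x- y+ y-",o)
E
python3 e.py 3
```

```text
[ 603.51108    -239.42557136   67.91772164] [1.79877728e+02 4.64294196e-02 8.50282820e+01] [ 0.3382157  -0.05166824 -1.45855309]
top tray x+ x- y+ y- [(np.float64(33.1), np.float64(0.1), 11), (np.float64(-31.5), np.float64(0.9), 14), (np.float64(71.3), np.float64(-1.0), 12), (np.float64(-67.7), np.float64(-0.7), 7)]
top base x+ x- y+ y- [None, (np.float64(-31.6), np.float64(0.2), 11), (np.float64(69.4), np.float64(0.2), 12), None]
side tray x+ x- y+ y- [(np.float64(27.7), np.float64(-0.3), 24), (np.float64(-38.9), np.float64(0.5), 8), (np.float64(76.8), np.float64(4.2), 6), None]
side base x+ x- y+ y- [(np.float64(26.9), np.float64(-0.3), 7), (np.float64(-37.9), np.float64(-1.4), 21), (np.float64(75.0), np.float64(3.7), 10), (np.float64(-64.2), np.float64(2.6), 7)]
```

{"fn": "apply_moves", "kwargs": {
  "steps": [
    [-1, -1.5, -0.4, 0, 0, 0, 0.03],
    [-1, 0, 0, 8, 0, 0, 0],
    [-1, 0, 0, 8, 0, 0, 0],
    [-1, 0, 0, 6, 0, 0, 0],
    [-1, 0, 0, 3, 0, 0, 0],
    [-1, 0, 0, 2, 0, 0, 0],
    [-1, 0, 0, 0, 0, 0, 0],
    [-1, 0, 0, 0, 0, 0, 0]
  ]
}}

```text
time: 9.2
tool_pos: [602.2, -240.6, 39.5]
tcp_rot: [180.0, 0.0, 84.9]
ft_force: [0.8, 0.9, -1.4]
finger_gap: 63.8
grip_force: 44.8
```

```bash
python3 e.py 4
```

```text
[ 602.18360445 -240.64481356   39.49483583] [1.79983837e+02 4.89902843e-03 8.48607034e+01] [ 0.78278655  0.89443697 -1.43825203]
top tray x+ x- y+ y- [(np.float64(31.0), np.float64(1.4), 12), (np.float64(-32.4), np.float64(0.6), 14), (np.float64(69.7), np.float64(-1.2), 12), (np.float64(-69.0), np.float64(-0.9), 6)]
top base x+ x- y+ y- [None, (np.float64(-31.8), np.float64(0.2), 12), (np.float64(69.5), np.float64(0.8), 12), None]
side tray x+ x- y+ y- [(np.float64(27.6), np.float64(0.5), 24), (np.float64(-38.5), np.float64(1.0), 14), (np.float64(75.9), np.float64(1.7), 7), None]
side base x+ x- y+ y- [None, (np.float64(-38.6), np.float64(-0.5), 22), (np.float64(74.5), np.float64(2.1), 9), None]
```

{"fn": "apply_moves", "kwargs": {
  "steps": [
    [-1, -0.4, 0.4, 0, 0, 0, -0.2],
    [-1, 0, 0, 1, 0, 0, 0],
    [-1, 0, 0, 1, 0, 0, 0],
    [-1, 0, 0, 1, 0, 0, 0],
    [-1, 0, 0, 1, 0, 0, 0],
    [-1, 0, 0, 1, 0, 0, 0],
    [-1, 0, 0, 0, 0, 0, 0],
    [-1, 0, 0, 0, 0, 0, 0]
  ]
}}

```text
time: 10.1
tool_pos: [602.4, -241.0, 34.3]
tcp_rot: [-180.0, -0.0, 85.9]
ft_force: [-0.2, 0.3, -1.4]
finger_gap: 63.6
grip_force: 44.9
```

```bash
python3 e.py 5
```

```text
[ 602.38293732 -241.01445203   34.26403252] [-1.79998857e+02 -3.43443428e-04  8.58606782e+01] [-0.22858746  0.30761212 -1.35901769]
top tray x+ x- y+ y- [(np.float64(31.7), np.float64(-0.9), 12), (np.float64(-32.2), np.float64(-0.5), 15), (np.float64(69.6), np.float64(0.0), 12), (np.float64(-68.9), np.float64(2.1), 6)]
top base x+ x- y+ y- [(np.float64(29.5), np.float64(-1.2), 11), (np.float64(-31.8), np.float64(-0.2), 13), (np.float64(69.3), np.float64(1.2), 10), (np.float64(-68.6), np.float64(-16.7), 6)]
side tray x+ x- y+ y- [(np.float64(26.9), np.float64(-0.6), 20), (np.float64(-39.1), np.float64(-2.0), 9), (np.float64(76.3), np.float64(-1.0), 9), None]
side base x+ x- y+ y- [(np.float64(44.4), np.float64(11.5), 8), (np.float64(-37.8), np.float64(0.1), 21), (np.float64(75.8), np.float64(-3.4), 7), None]
```

{"fn": "apply_moves", "kwargs": {
  "steps": [
    [-1, 0, 0.2, 1, 0, 0, 0],
    [-1, 0, 0, 1, 0, 0, 0],
    [-1, 0, 0, 0.5, 0, 0, 0],
    [-1, 0, 0, 0.5, 0, 0, 0],
    [-1, 0, 0, 0, 0, 0, 0],
    [-1, 0, 0, 0, 0, 0, 0],
    [-1, 0, 0, 0, 0, 0, 0],
    [-1, 0, 0, 0, 0, 0, 0]
  ]
}}

```text
time: 11.0
tool_pos: [602.6, -241.0, 31.5]
tcp_rot: [-180.0, -0.0, 85.9]
ft_force: [-2.9, 1.5, 3.7]
finger_gap: 63.4
grip_force: 45.2
```

Contact at the expected seated height of 31.5 mm. Now release and rise.

{"fn": "apply_moves", "kwargs": {
  "steps": [
    [0.65, 0, 0, 0, 0, 0, 0],
    [0.65, 0, 0, 0, 0, 0, 0],
    [1, 0, 0, 0, 0, 0, 0],
    [1, 0, 0, 0, 0, 0, 0],
    [1, 0, 0, 0, 0, 0, 0],
    [1, 0, 0, -10, 0, 0, 0],
    [1, 0, 0, -20, 0, 0, 0],
    [1, 0, 0, -40, 0, 0, 0]
  ]
}}

```text
time: 11.8
tool_pos: [600.1, -239.8, 98.8]
tcp_rot: [-179.6, -0.1, 85.9]
ft_force: [0.3, -0.2, 0.3]
finger_gap: 85.4
grip_force: 0.0
```

{"fn": "apply_moves", "kwargs": {
  "steps": [
    [1, 0, 0, -45, 0, 0, -0.8],
    [1, -40, -25, 0, 0, 0, 0],
    [1, -42, -25, 0, 0, 0, 0],
    [0.4, -12, -45, 0, 0, 0, 0],
    [0.4, 0, -45, 0, 0, 0, 0],
    [0.4, 0, -32, 0, 0, 0, 0],
    [0.4, 0, 0, 0, 0, 0, 0],
    [0.4, 0, 0, 0, 0, 0, 0]
  ]
}}

```text
time: 12.6
tool_pos: [430.2, -335.1, 147.4]
tcp_rot: [179.9, 0.1, 89.8]
ft_force: [0.2, -0.2, -0.1]
finger_gap: 60.1
grip_force: 0.0
```

Run:
```python
from bench import r
import cv2,numpy as np
from h import *
s=r.sense();print(s["tool_pos"],s["tcp_rot"],s["finger_gap"])
a=r.snapshot("top");b=r.snapshot("side")
np.savez("top6.npz",**a);np.savez("side6.npz",**b)
P=cloud(a); d=P[...,:2]-np.array([603.1,-236.6]); th=np.radians(-5.2)
lx=d@[np.cos(th),np.sin(th)]; ly=d@[-np.sin(th),np.cos(th)]
m=(abs(lx)<34)&(abs(ly)<72)&(P[...,2]>66); print("rim z",np.nanmedian(P[m][:,2]))
for q,k in(("x+",lx>29),("x-",lx<-29),("y+",ly>67),("y-",ly<-67)): print(q,(m&k).sum(),np.nanmean(P[m&k][:,2]))
try: print(rim(a,(380,180,475,250),72))
except Exception as e: print(e)
z=lambda i,x,y,w,h,k:cv2.resize(i[y:y+h,x:x+w],None,fx=k,fy=k,interpolation=cv2.INTER_CUBIC)
cv2.imwrite("pics/g6.png",np.hstack([z(a["color"],370,170,130,140,3),z(b["color"],340,120,130,140,3)]))
```

```text
[ 430.23490354 -335.07524774  147.38388679] [1.79919392e+02 5.64110672e-02 8.97851438e+01] 60.10244819511303
rim z 71.29956992850657
x+ 95 71.26527553775713
x- 78 71.06025607074554
y+ 39 70.91057392161535
y- 38 71.23780648864602
(array([ 603.3, -236.4]), np.float64(62.9), np.float64(138.7), np.float64(-4.85))
```

View pics/g6.png

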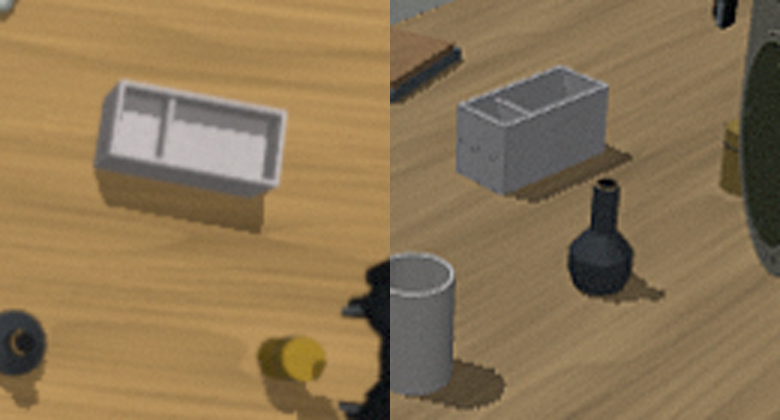

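The picture shows the tray stacked flush and level: the rim reads about 71 mm on all sides. The divider is at crop (165,125), and the brass tin still stands at crop (300,357). The tin is next.

{"fn": "apply_moves", "kwargs": {
  "steps": [
    [0.4, 2.5, -1, 25, 0, 0, 0],
    [0.4, 0, 0, 30, 0, 0, 0],
    [0.4, 0, 0, 30, 0, 0, 0],
    [0.4, 0, 0, 15, 0, 0, 0],
    [0.4, 0, 0, 10, 0, 0, 0],
    [0.4, 0, 0, 2, 0, 0, 0],
    [0.4, 0, 0, 0, 0, 0, 0],
    [0.4, 0, 0, 0, 0, 0, 0]
  ]
}}

```text
time: 13.5
tool_pos: [430.3, -332.9, 35.8]
tcp_rot: [179.9, 0.1, 89.9]
ft_force: [0.5, -0.6, 0.0]
finger_gap: 59.4
grip_force: 0.0
```

{"fn": "apply_moves", "kwargs": {
  "steps": [
    [-1, 0, 0, 0, 0, 0, 0],
    [-1, 0, 0, 0, 0, 0, 0],
    [-1, 0, 0, 0, 0, 0, 0],
    [-1, 0, 0, 0, 0, 0, 0],
    [-1, 0, 0, 0, 0, 0, 0],
    [-1, 0, 0, 0, 0, 0, 0],
    [-1, 0, 0, 0, 0, 0, 0],
    [-1, 0, 0, 0, 0, 0, 0]
  ],
  "squeeze": 30
}}

```text
time: 14.3
tool_pos: [430.0, -332.8, 35.5]
tcp_rot: [179.9, 0.1, 89.9]
ft_force: [-0.3, -0.2, 5.0]
finger_gap: 35.1
grip_force: 29.7
```

{"fn": "apply_moves", "kwargs": {
  "steps": [
    [-1, 0, 0, -10, 0, 0, 0],
    [-1, 0, 0, -25, 0, 0, 0],
    [-1, 0, 0, -40, 0, 0, 0],
    [-1, 0, 0, -40, 0, 0, 0],
    [-1, 15, 35, 0, 0, 0, 0],
    [-1, 20, 45, 0, 0, 0, 0],
    [-1, 20, 45, 0, 0, 0, 0],
    [-1, 19, 46, 0, 0, 0, 0]
  ]
}}

```text
time: 15.1
tool_pos: [601.9, -257.6, 150.0]
tcp_rot: [180.0, 0.0, 89.8]
ft_force: [0.5, -1.0, -0.4]
finger_gap: 34.7
grip_force: 30.3
```

{"fn": "apply_moves", "kwargs": {
  "steps": [
    [-1, 0, 0, 0, 0, 0, 0.95],
    [-1, 0, 0, 0, 0, 0, 0],
    [-1, 0, 0, 20, 0, 0, 0],
    [-1, 0, 0, 20, 0, 0, 0],
    [-1, 0, 0, 15, 0, 0, 0],
    [-1, 0, 0, 8, 0, 0, 0],
    [-1, 0, 0, 0, 0, 0, 0],
    [-1, 0, 0, 0, 0, 0, 0]
  ]
}}

```text
time: 15.9
tool_pos: [600.7, -259.0, 87.1]
tcp_rot: [180.0, 0.0, 85.1]
ft_force: [0.2, -1.2, -0.5]
finger_gap: 35.0
grip_force: 30.5
```

{"fn": "apply_moves", "kwargs": {
  "steps": [
    [-1, 0, 0, 5, 0, 0, 0],
    [-1, 0, 0, 3, 0, 0, 0],
    [-1, 0, 0, 1.5, 0, 0, 0],
    [-1, 0, 0, 1, 0, 0, 0],
    [-1, 0, 0, 0.5, 0, 0, 0],
    [-1, 0, 0, 0, 0, 0, 0],
    [-1, 0, 0, 0, 0, 0, 0],
    [-1, 0, 0, 0, 0, 0, 0]
  ]
}}

```text
time: 16.7
tool_pos: [600.6, -258.6, 75.6]
tcp_rot: [180.0, 0.0, 85.1]
ft_force: [-2.7, 1.4, 2.2]
finger_gap: 35.1
grip_force: 30.7
```

{"fn": "apply_moves", "kwargs": {
  "steps": [
    [0, 0, 0, 0, 0, 0, 0],
    [0.2, 0, 0, 0, 0, 0, 0],
    [0.4, 0, 0, 0, 0, 0, 0],
    [0.4, 0, 0, 0, 0, 0, 0],
    [0.4, 0, 0, -10, 0, 0, 0],
    [0.4, 0, 0, -30, 0, 0, 0],
    [0.4, 0, 0, -40, 0, 0, 0],
    [0.4, 0, 0, -30, 0, 0, -1]
  ]
}}

```text
time: 17.5
tool_pos: [601.1, -258.8, 188.6]
tcp_rot: [179.9, 0.1, 90.1]
ft_force: [0.3, -0.1, 0.5]
finger_gap: 59.5
grip_force: 0.0
```

{"fn": "apply_moves", "kwargs": {
  "steps": [
    [1, 45, -20, 0, 0, 0, 0],
    [1, 45, -20, 0, 0, 0, 0],
    [1, 45, -20, 0, 0, 0, 0],
    [1, 45, -20, 0, 0, 0, 0],
    [1, 45, -20, 0, 0, 0, 0],
    [1, 45, -20, 0, 0, 0, 0],
    [1, 45, -20, 0, 0, 0, 0],
    [1, 40, -20, 0, 0, 0, 0]
  ]
}}

```text
time: 18.3
tool_pos: [439.0, 98.0, 186.4]
tcp_rot: [179.9, -0.0, 90.1]
ft_force: [0.5, -0.2, 0.1]
finger_gap: 85.7
grip_force: 0.0
```

Run:
```python
from bench import r
import cv2,numpy as np
from h import *
s=r.sense();print(s["tool_pos"],s["tcp_rot"],s["finger_gap"])
a=r.snapshot("top");b=r.snapshot("side")
P=cloud(a)
m=(P[...,2]>92)&(P[...,2]<112)&(np.hypot(P[...,0]-601,P[...,1]+258)<40); print("tin",m.sum(),np.median(P[m],0),rect(P[m][:,:2]))
v,u=np.nonzero(m); print("tin cast",cast(a,np.c_[u,v],104)[:,:2].mean(0))
z=lambda i,x,y,w,h,k:cv2.resize(i[y:y+h,x:x+w],None,fx=k,fy=k,interpolation=cv2.INTER_CUBIC)
cv2.imwrite("pics/g7.png",np.hstack([z(a["color"],370,170,130,140,3),z(b["color"],300,120,130,140,3)]))
a=dict(np.load("top0.npz"));P=cloud(a)  # cup and vase by their top outline, mean of opposite extremes
for k,c,h,rr in(("cup",(439,102),90,40),("vase",(418,-105),95,20)):
    m=((abs(P[...,2]-h)<5)&(np.hypot(P[...,0]-c[0],P[...,1]-c[1])<rr)); v,u=np.nonzero(m); q=cast(a,np.c_[u,v],h)[:,:2]
    print(k,cv2.minEnclosingCircle(np.float32(q)),q.mean(0))
```

```text
[439.01116699  97.97510821 186.38352631] [ 1.79899216e+02 -2.97203365e-02  9.01154691e+01] 85.70142197264173
tin 196 [ 599.78026106 -256.95028837  103.76433797] (array([ 600.7, -257.8]), array([34.9, 35.1]), 44.06)
tin cast [ 599.5005554  -256.72547903]
cup ((438.8531494140625, 101.49683380126953), 30.9103946685791) [440.08904884 101.68121502]
vase ((417.5671691894531, -103.55131530761719), 9.837933540344238) [ 417.94006512 -105.05273478]
```

View pics/g7.png

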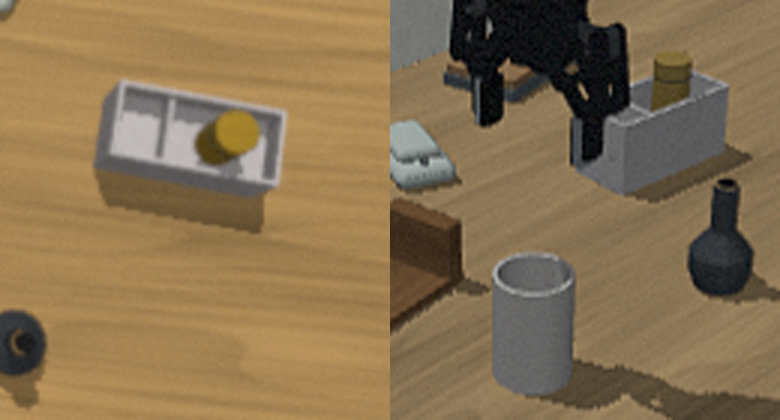

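The tin stands upright in the larger compartment, left crop (238,132). The cup and vase are untouched. Now the cup.

{"fn": "apply_moves", "kwargs": {
  "steps": [
    [1, 3.5, 0, 20, 0, 0, 0],
    [1, 0, 0, 30, 0, 0, 0],
    [1, 0, 0, 30, 0, 0, 0],
    [1, 0, 0, 30, 0, 0, 0],
    [1, 0, 0, 20, 0, 0, 0],
    [1, 0, 0, 12, 0, 0, 0],
    [1, 0, 0, 4, 0, 0, 0],
    [1, 0, 0, 0, 0, 0, 0]
  ]
}}

```text
time: 19.2
tool_pos: [440.2, 99.4, 39.7]
tcp_rot: [180.0, 0.0, 90.1]
ft_force: [0.7, -1.0, 0.4]
finger_gap: 85.7
grip_force: 0.0
```

{"fn": "apply_moves", "kwargs": {
  "steps": [
    [-1, 0, 0, 0, 0, 0, 0],
    [-1, 0, 0, 0, 0, 0, 0],
    [-1, 0, 0, 0, 0, 0, 0],
    [-1, 0, 0, 0, 0, 0, 0],
    [-1, 0, 0, 0, 0, 0, 0],
    [-1, 0, 0, 0, 0, 0, 0],
    [-1, 0, 0, 0, 0, 0, 0],
    [-1, 0, 0, 0, 0, 0, 0]
  ],
  "squeeze": 40
}}

```text
time: 20.0
tool_pos: [440.8, 99.8, 41.0]
tcp_rot: [179.9, -0.0, 90.1]
ft_force: [-3.3, -0.2, 6.9]
finger_gap: 62.4
grip_force: 42.7
```

{"fn": "apply_moves", "kwargs": {
  "steps": [
    [-1, 0, 0, -10, 0, 0, 0],
    [-1, 0, 0, -25, 0, 0, 0],
    [-1, 0, 0, -35, 0, 0, 0],
    [-1, -15, 12, -20, 0, 0, 0],
    [-1, -37, 30, 0, 0, 0, 0],
    [-1, -37, 30, 0, 0, 0, 0],
    [-1, -37, 30, 0, 0, 0, 0],
    [-1, -37, 30, 0, 0, 0, 0]
  ]
}}

```text
time: 20.8
tool_pos: [573.4, -64.7, 130.4]
tcp_rot: [179.9, 0.0, 90.1]
ft_force: [0.6, 1.1, -2.1]
finger_gap: 62.1
grip_force: 44.7
```

{"fn": "apply_moves", "kwargs": {
  "steps": [
    [-1, -30, 24, 0, 0, 0, 0],
    [-1, -18, 14, 0, 0, 0, 0],
    [-1, -6, 3, 0, 0, 0, 0],
    [-1, 0, 0, 15, 0, 0, 0],
    [-1, 0, 0, 20, 0, 0, 0],
    [-1, 0, 0, 15, 0, 0, 0],
    [-1, 0, 0, 0, 0, 0, 0],
    [-1, 0, 0, 0, 0, 0, 0]
  ]
}}

```text
time: 21.6
tool_pos: [612.5, -116.1, 78.8]
tcp_rot: [-179.9, -0.0, 90.2]
ft_force: [-0.8, 0.7, -1.9]
finger_gap: 62.3
grip_force: 44.9
```

Run:
```python
from bench import r
import cv2,numpy as np
from h import *
s=r.sense();tp=s["tool_pos"];print(tp,s["tcp_rot"],s["finger_gap"],s["ft_force"])
a=r.snapshot("top");b=r.snapshot("side")
z=lambda i,x,y,w,h,k:cv2.resize(i[y:y+h,x:x+w],None,fx=k,fy=k,interpolation=cv2.INTER_CUBIC)
cv2.imwrite("pics/g8.png",np.hstack([z(a["color"],330,150,130,140,3),z(b["color"],290,80,130,140,3)]))
```

```text
[ 612.49386448 -116.12543891   78.76299259] [-1.79915453e+02 -2.85467551e-02  9.01571258e+01] 62.29778684821404 [-0.84917066  0.70292323 -1.86893325]
```

View pics/g8.png

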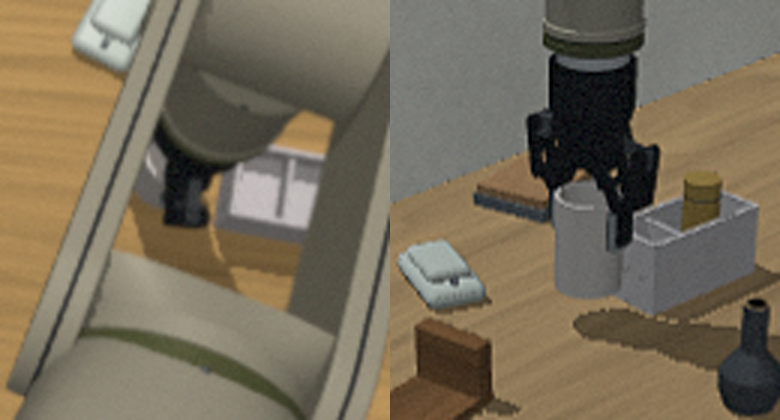

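The cup hangs upright, side crop (590,240), clear of the stack. I'll set it down.

{"fn": "apply_moves", "kwargs": {
  "steps": [
    [-1, -1.5, 1.5, 10, 0, 0, 0],
    [-1, 0, 0, 12, 0, 0, 0],
    [-1, 0, 0, 8, 0, 0, 0],
    [-1, 0, 0, 4, 0, 0, 0],
    [-1, 0, 0, 2, 0, 0, 0],
    [-1, 0, 0, 1, 0, 0, 0],
    [-1, 0, 0, 0, 0, 0, 0],
    [-1, 0, 0, 0, 0, 0, 0]
  ]
}}

```text
time: 22.5
tool_pos: [615.1, -118.6, 42.8]
tcp_rot: [180.0, 0.0, 90.1]
ft_force: [0.1, -0.1, -2.4]
finger_gap: 62.0
grip_force: 44.9
```

{"fn": "apply_moves", "kwargs": {
  "steps": [
    [-1, 1, -0.8, 0, 0, 0, 0],
    [-1, 0, 0, 0.6, 0, 0, 0],
    [-1, 0, 0, 0.6, 0, 0, 0],
    [-1, 0, 0, 0.6, 0, 0, 0],
    [-1, 0, 0, 0.4, 0, 0, 0],
    [-1, 0, 0, 0, 0, 0, 0],
    [-1, 0, 0, 0, 0, 0, 0],
    [-1, 0, 0, 0, 0, 0, 0]
  ]
}}

```text
time: 23.3
tool_pos: [614.1, -117.5, 41.1]
tcp_rot: [180.0, 0.0, 90.1]
ft_force: [-3.9, 1.3, 6.4]
finger_gap: 61.9
grip_force: 45.6
```

{"fn": "apply_moves", "kwargs": {
  "steps": [
    [0.65, 0, 0, 0, 0, 0, 0],
    [0.8, 0, 0, 0, 0, 0, 0],
    [1, 0, 0, 0, 0, 0, 0],
    [1, 0, 0, 0, 0, 0, 0],
    [1, 0, 0, -10, 0, 0, 0],
    [1, 0, 0, -30, 0, 0, 0],
    [1, 0, 0, -40, 0, 0, 0],
    [1, 0, 0, -40, 0, 0, 0]
  ]
}}

```text
time: 24.1
tool_pos: [613.5, -117.4, 161.7]
tcp_rot: [-180.0, -0.0, 90.1]
ft_force: [0.6, 0.3, 1.0]
finger_gap: 85.7
grip_force: 0.0
```

{"fn": "apply_moves", "kwargs": {
  "steps": [
    [0.3, 0, -30, -20, 0, 0, 0],
    [0.3, 3, -45, 0, 0, 0, 0],
    [0.3, 3, -45, 0, 0, 0, 0],
    [0.3, 3, -45, 0, 0, 0, 0],
    [0.3, 3, -25, 0, 0, 0, 0],
    [0.3, 0, -6, 0, 0, 0, 0],
    [0.3, 0, 0, 0, 0, 0, 0],
    [0.3, 0, 0, 0, 0, 0, 0]
  ]
}}

```text
time: 24.9
tool_pos: [419.0, -106.2, 180.9]
tcp_rot: [179.9, 0.0, 90.1]
ft_force: [1.1, -0.2, -0.3]
finger_gap: 55.3
grip_force: 0.0
```

Run:
```python
from bench import r
import cv2,numpy as np
from h import *
s=r.sense();tp=s["tool_pos"];print(tp,s["tcp_rot"],s["finger_gap"],s["ft_force"])
a=r.snapshot("top");b=r.snapshot("side")
for v in(a,b):
    P=cloud(v)
    m=(abs(P[...,2]-90)<6)&(np.hypot(P[...,0]-614,P[...,1]+116)<45)
    y,x=np.nonzero(m)
    if len(x)>8:
        q=cast(v,np.c_[x,y],90)[:,:2]; print("cup",len(x),cv2.minEnclosingCircle(np.float32(q)))
    m=(P[...,2]>88)&(P[...,2]<100)&(np.hypot(P[...,0]-418,P[...,1]+104)<25)
    y,x=np.nonzero(m)
    if len(x)>8:
        q=cast(v,np.c_[x,y],95)[:,:2]; print("vase",len(x),cv2.minEnclosingCircle(np.float32(q)),q.mean(0))
z=lambda i,x,y,w,h,k:cv2.resize(i[y:y+h,x:x+w],None,fx=k,fy=k,interpolation=cv2.INTER_CUBIC)
cv2.imwrite("pics/g9.png",np.hstack([z(a["color"],330,170,130,140,3),z(b["color"],320,80,130,140,3)]))
```

```text
[ 419.04007851 -106.17267197  180.89498441] [1.79900760e+02 3.11942640e-02 9.01045857e+01] 55.250442548086326 [ 1.07743792 -0.23171656 -0.3018707 ]
cup 143 ((613.7675170898438, -115.081787109375), 31.471298217773438)
cup 95 ((607.291015625, -107.41560363769531), 34.813812255859375)
vase 30 ((413.2120666503906, -96.23921203613281), 12.658714294433594) [413.36237709 -96.76023776]
```

View pics/g9.png

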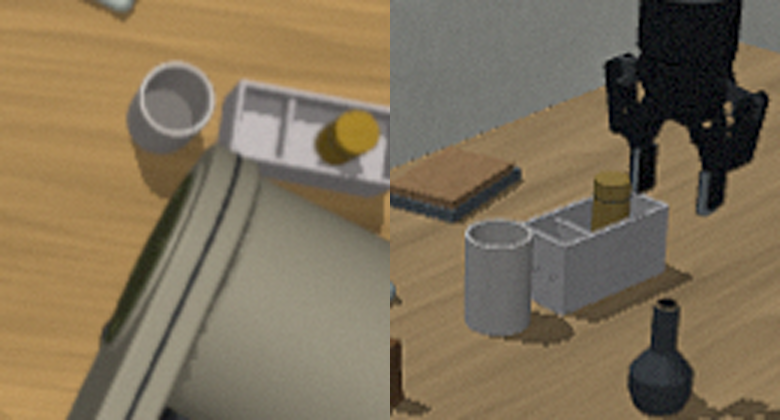

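The top view shows the cup upright at crop (177,100), centre (613.8, −115.1). That puts it on the trays' line with a gap of about 21 mm. Next is the vase, gripped by the neck.

{"fn": "apply_moves", "kwargs": {
  "steps": [
    [0.3, 1.5, -1, 20, 0, 0, 0],
    [0.3, 0, 0, 30, 0, 0, 0],
    [0.3, 0, 0, 30, 0, 0, 0],
    [0.3, 0, 0, 25, 0, 0, 0],
    [0.3, 0, 0, 14, 0, 0, 0],
    [0.3, 0, 0, 6, 0, 0, 0],
    [0.3, 0, 0, 0, 0, 0, 0],
    [0.3, 0, 0, 0, 0, 0, 0]
  ]
}}

```text
time: 25.8
tool_pos: [417.7, -104.6, 55.8]
tcp_rot: [180.0, 0.0, 90.1]
ft_force: [-0.6, 0.3, 0.1]
finger_gap: 55.8
grip_force: 0.0
```

{"fn": "apply_moves", "kwargs": {
  "steps": [
    [-0.2, 0, 0, 0, 0, 0, 0],
    [-0.4, 0, 0, 0, 0, 0, 0],
    [-0.45, 0, 0, 0, 0, 0, 0],
    [-0.5, 0, 0, 0, 0, 0, 0],
    [-0.6, 0, 0, 0, 0, 0, 0],
    [-1, 0, 0, 0, 0, 0, 0],
    [-1, 0, 0, 0, 0, 0, 0],
    [-1, 0, 0, 0, 0, 0, 0]
  ],
  "squeeze": 40
}}

```text
time: 26.6
tool_pos: [417.7, -104.6, 55.8]
tcp_rot: [179.9, 0.0, 90.1]
ft_force: [1.9, 0.3, 5.8]
finger_gap: 21.2
grip_force: 38.9
```

{"fn": "apply_moves", "kwargs": {
  "steps": [
    [-1, 0, 0, -10, 0, 0, 0],
    [-1, 0, 0, -25, 0, 0, 0],
    [-1, 0, 0, -35, 0, 0, 0],
    [-1, 10, 8, -30, 0, 0, 0],
    [-1, 30, 22, 0, 0, 0, 0],
    [-1, 35, 25, 0, 0, 0, 0],
    [-1, 35, 25, 0, 0, 0, 0],
    [-1, 35, 25, 0, 0, 0, 0]
  ]
}}

```text
time: 27.4
tool_pos: [521.5, 42.2, 154.8]
tcp_rot: [-179.9, 0.0, 90.1]
ft_force: [0.8, -1.2, -2.6]
finger_gap: 21.5
grip_force: 39.9
```

{"fn": "apply_moves", "kwargs": {
  "steps": [
    [-1, 35, 25, 0, 0, 0, 0],
    [-1, 35, 25, 0, 0, 0, 0],
    [-1, 24, 16, 0, 0, 0, 0],
    [-1, 10, 8, 0, 0, 0, 0],
    [-1, 0, 0, 0, 0, 0, 0],
    [-1, 0, 0, 15, 0, 0, 0],
    [-1, 0, 0, 15, 0, 0, 0],
    [-1, 0, 0, 0, 0, 0, 0]
  ]
}}

```text
time: 28.2
tool_pos: [592.4, 143.4, 120.7]
tcp_rot: [-179.6, 0.1, 90.0]
ft_force: [-0.5, 0.4, -2.9]
finger_gap: 21.3
grip_force: 39.8
```

Run:
```python
from bench import r
import cv2,numpy as np
from h import *
s=r.sense();tp=s["tool_pos"];print(tp,s["tcp_rot"],s["finger_gap"],s["ft_force"])
a=r.snapshot("top");b=r.snapshot("side")
z=lambda i,x,y,w,h,k:cv2.resize(i[y:y+h,x:x+w],None,fx=k,fy=k,interpolation=cv2.INTER_CUBIC)
cv2.imwrite("pics/g10.png",np.hstack([z(a["color"],220,150,130,140,3),z(b["color"],230,110,130,140,3)]))
v=dict(np.load("top0.npz"));P=cloud(v); y,x=np.nonzero((abs(P[...,2]-60)<5)&(np.hypot(P[...,0]-596,P[...,1]-144)<110)); q=cast(v,np.c_[x,y],60)[:,:2]
u=q[q[:,1]>144];w=q[q[:,1]<144]; print(rect(u),rect(w),rect(q),(np.array(rect(u)[0])+rect(w)[0])/2)
```

```text
[592.36525934 143.39926418 120.74626984] [-1.79612124e+02  6.97575191e-02  9.00374404e+01] 21.257925776584628 [-0.47604084  0.38613973 -2.94237403]
(array([584.4, 227.2]), array([70.1, 20.4]), -80.8) (array([607.2,  60.2]), array([67.9, 19.7]), -80.25) (array([596.4, 144. ]), array([ 70. , 189.5]), 8.18) [595.8 143.7]
```

View pics/g10.png

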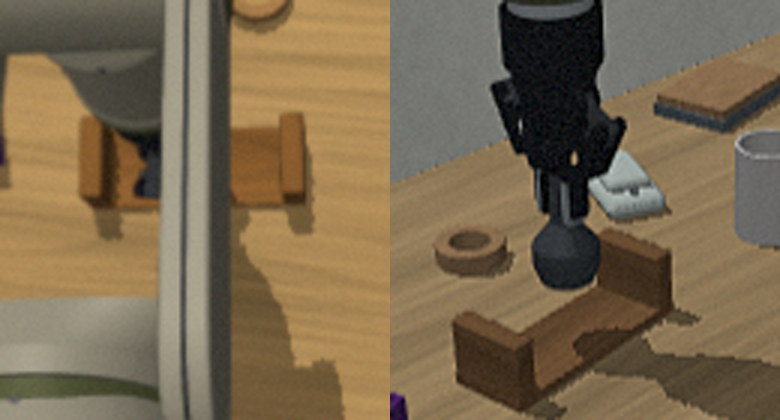

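The vase hangs upright over the board, side crop (565,250), between the two blocks. I'll lower it.

{"fn": "apply_moves", "kwargs": {
  "steps": [
    [-1, 0, 0, 0, 0, 0, 0],
    [-1, 0, 0, 12, 0, 0, 0],
    [-1, 0, 0, 16, 0, 0, 0],
    [-1, 0, 0, 14, 0, 0, 0],
    [-1, 0, 0, 8, 0, 0, 0],
    [-1, 0, 0, 4, 0, 0, 0],
    [-1, 0, 0, 0, 0, 0, 0],
    [-1, 0, 0, 0, 0, 0, 0]
  ]
}}

```text
time: 29.1
tool_pos: [595.8, 145.0, 71.5]
tcp_rot: [180.0, -0.0, 90.1]
ft_force: [0.1, 0.1, -2.6]
finger_gap: 21.3
grip_force: 40.0
```

{"fn": "apply_moves", "kwargs": {
  "steps": [
    [-1, -0.8, 0.4, 2, 0, 0, 0],
    [-1, 0, 0, 2, 0, 0, 0],
    [-1, 0, 0, 0.8, 0, 0, 0],
    [-1, 0, 0, 0.6, 0, 0, 0],
    [-1, 0, 0, 0.4, 0, 0, 0],
    [-1, 0, 0, 0, 0, 0, 0],
    [-1, 0, 0, 0, 0, 0, 0],
    [-1, 0, 0, 0, 0, 0, 0]
  ]
}}

```text
time: 29.9
tool_pos: [596.1, 144.2, 65.8]
tcp_rot: [180.0, -0.0, 90.1]
ft_force: [-2.0, -0.7, 5.0]
finger_gap: 21.5
grip_force: 40.6
```

{"fn": "apply_moves", "kwargs": {
  "steps": [
    [-0.3, 0, 0, 0, 0, 0, 0],
    [0, 0, 0, 0, 0, 0, 0],
    [0.3, 0, 0, 0, 0, 0, 0],
    [0.3, 0, 0, 0, 0, 0, 0],
    [0.3, 0, 0, -10, 0, 0, 0],
    [0.3, 0, 0, -30, 0, 0, 0],
    [0.3, 0, 0, -40, 0, 0, 0],
    [0.3, 0, 0, -40, 0, 0, 0]
  ]
}}

```text
time: 30.7
tool_pos: [595.4, 144.1, 186.9]
tcp_rot: [-180.0, 0.0, 90.1]
ft_force: [0.8, 0.8, 0.7]
finger_gap: 55.6
grip_force: 0.0
```

{"fn": "apply_moves", "kwargs": {
  "steps": [
    [0.3, 0, -30, -10, 0, 0, 0],
    [0.3, 30, -35, 0, 0, 0, 0],
    [0.3, 30, -35, 0, 0, 0, 0],
    [0.3, 30, -35, 0, 0, 0, 0],
    [0.3, 30, -20, 0, 0, 0, 0],
    [0.3, 40, 0, 0, 0, 0, 0],
    [0.3, 40, 0, 0, 0, 0, 0],
    [0.3, 0, 0, 0, 0, 0, 0]
  ]
}}

```text
time: 31.5
tool_pos: [439.6, 348.0, 196.2]
tcp_rot: [180.0, -0.1, 90.3]
ft_force: [1.0, -1.3, 0.3]
finger_gap: 55.4
grip_force: 0.0
```

Run:
```python
from bench import r
import cv2,numpy as np
from h import *
s=r.sense();print(s["tool_pos"],s["ft_force"],s["time"])
a=r.snapshot("top");b=r.snapshot("side")
P=cloud(a)
for k,c,h,rr in(("cup",(614,-116),90,40),("vase",(596,144),105,22),("tin",(601,-258),104,25),("tape",(767,113),20,45)):
    y,x=np.nonzero((abs(P[...,2]-h)<5)&(np.hypot(P[...,0]-c[0],P[...,1]-c[1])<rr))
    if len(x)>5: q=cast(a,np.c_[x,y],h)[:,:2]; print(k,len(x),cv2.minEnclosingCircle(np.float32(q)),q.mean(0))
try: print(rim(a,(380,180,475,250),72))
except Exception as e: print(e)
cv2.imwrite("pics/end.png",np.vstack([cv2.resize(a["color"],(480,300)),cv2.resize(b["color"],(480,300))]))
```

```text
[439.6376502  347.98644289 196.22273576] [ 0.99131789 -1.27689974  0.29650774] 31.5
cup 137 ((613.7675170898438, -115.081787109375), 31.471298217773438) [ 614.13964917 -115.39787472]
vase 41 ((595.3330688476562, 142.63409423828125), 10.056923866271973) [596.21283648 143.71446984]
tin 183 ((599.930908203125, -257.6001281738281), 18.480783462524414) [ 600.18136427 -257.50931978]
tape 251 ((765.5140380859375, 112.7358169555664), 31.667612075805664) [766.23719175 112.45724597]
(array([ 603.1, -236.5]), np.float64(63.2), np.float64(138.4), np.float64(-4.57))
```

View pics/end.png

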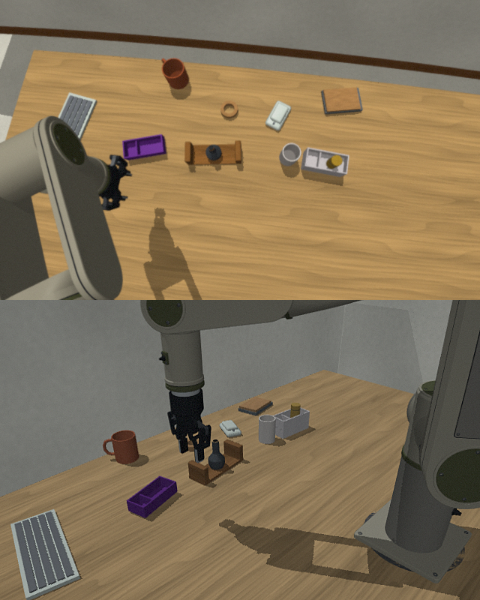

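The final picture shows everything in place. The vase stands mid-stand at (214,154), and the cup at (290,154) is just left of the stack. The tin is in the larger compartment at (335,162). The tape (229,110) and mouse (278,115) have not moved, and the arm is clear.

```bash
python3 -c "
from bench import r
print(r.hand_in())"
```

```text
the job is handed in; nothing more can be done
None
```

I handed the job in at about 31.6 s of the 104 s allowed: the tray is stacked level on the base, the tin stands in its larger compartment, the cup stands about 2 cm off the left end, and the vase is mid-stand; the mouse and tape were left alone.

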